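# Stamp a bonding lug in the arbor press and hold it flush on a sloped panel

## Robot

A 7-joint arm with a two-finger parallel gripper is mounted at the origin on a cart in front of the work surface, level with it; the furniture and walls round the work are solid. World frame = base frame: x ahead of the robot, y to its left, z up, the work surface at z = 0. Lengths are in mm, angles in rad, forces in N, time in s.
With the tool pointing down it reaches from about 425 to 825 mm from the base axis. Payload 3.6 kg.
Tool frame: the origin (TCP) lies midway between the tips of the shut fingers; the grasp point (between the pads) lies 19 mm behind it; z points along the fingers, y is the line along which they close (so a half turn about z gives the same grasp; the last joint's range is limited). The gripper opens to 93 mm and grips with 3 to 60 N. Pads are 15 mm wide; open, the fingers measure 128 mm over their backs; the gripper's body (75 mm by 188 mm) begins 65 mm behind the grasp point.
Start: joints at [1.081, 0.615, -0.013, 1.423, 0.008, 1.103, -0.04], TCP at [290.784, -581.297, 218.64] pointing down, gripper open.
Joint ranges: [-3.12, 3.12], [-0.3, 2.06], [-1.34, 1.32], [0.26, 2.42], [-1.36, 4.5], [0.01, 1.98], [-2.84, 2.84]. Speed limits (rad/s): [2.79, 2.79, 3.14, 3.14, 3.14, 3.14, 3.14].

## Interface

Orientations are given as a unit quaternion [x, y, z, w].
In Python, from rig import env gives the robot as it stands. The module is installed in compiled form; this text tells all that it offers. Calls block until the motion is done:
- env.reach(position, orientation): joint-space move of the TCP to a pose.
- env.move_l(position, attitude=None, max_speed=150, threshold=None): straight line of the TCP; attitude=None keeps the orientation; max_speed is the mean speed in mm/s. With threshold (N) it stops when the force on the tool has changed by that much, and returns True; else False.
- env.move_joints(angles): joint-space move.
- env.set_gripper(opening, grasp_force=None): finger opening in mm; grasp_force is the grip in N (None keeps the last); returns when the fingers have stopped.
- env.wait(seconds).
- env.solve_ik(position, orientation): joint angles nearest the present ones, or None.
- env.observe(): the state.
- env.snapshot(name): name is "scene" or "top" or "wrist"; returns the picture (480x640x3 uint8, red, green, blue); there is no depth.
- env.get_calibration(name): a dict with "fx", "fy", "cx", "cy" (pixels), "R" (3x3) and "t" (3): a world point X has camera coordinates R X + t; the wrist camera has in their place "tool_from_camera" (4x4, takes a point from camera to tool coordinates, whose origin is the TCP and whose axes are the flange's). Camera axes: x right, y down, z forward; pixel columns grow to the right and rows downward; lengths in mm; the calibration is good to about 2 mm. A picture is of the moment at which its call begins: read the wrist's pose just before it. get_calibration takes no time and is no camera call.
A pose or a line that the arm cannot do raises env.Unreachable and nothing moves.
- env.job_done(): hands the job in; it is judged then, once.
The state is a dict: "clock": time; "qpos": joint angles; "dq": joint speeds; "joint_efforts": joint torques, N m; "tool_pos": TCP position; "eef_rot": TCP orientation; "ft_force": force on the tool from outside, world axes, zero at the start; "torque": the same for the moment, N m; "gripper_width": finger opening in mm; "gripper_force": force on a finger pad.
Only numpy, scipy, OpenCV 4.12 (cv2) and the standard library are available. Lean on these libraries where they do the work, as an engineer would, in place of code of your own. Each camera call takes 0.05 s, during which the arm holds its last target. There are 200 camera calls.

## Task

Stamp the tongue of the aluminium bonding lug, which lies ready in the green arbor press: swing the press's sprung lever down to its stop and let it come all the way back up. Then draw the lug out of the press by its upright eye, lay its pad flush on the sloped blue panel, centred between the white corner marks, with the tongue pointing up the slope, and finish while still gripping the eye and pressing the pad firmly on the panel, as a fitter does while the bond grabs. Do not shift the panel's tilt or push the tools and parts lying around.

Things in the scene. Friction and masses are not known exactly. Their poses are not given: they have to be found in the camera images.
- press: Green hand arbor press, fixed, 255 mm long, 96 mm wide, 171 mm high (ram to 195 mm). Origin on the table top straight below the ram; x from the open front to the column, y to the lever's side, z up. Its head (50 mm wide, z 107 to 171 mm) reaches forward to x -36 mm; the column stands behind x +42 mm. The lug in the nest points the same way as the press.
- nest (a point): Middle of where the lug's pad lies in the press, on the nest plate's top: press x -110, y 0, z 30 mm. The plate is 66 mm wide and runs from press x -155 to +37. Two rails 5 mm high, 25 mm apart (press x -50 to +16), flank the tongue; behind its end a stop 8 mm high.
- punch (a point): Tip of the ram's punch, above the tongue, press x 0, y 0: at rest 15.5 mm above the tongue's top, at the lever's stop just touching it. So lift the lug no more than about 10 mm before it has been drawn out 65 mm toward the press's -x; lifted 8 mm it clears rails and stop, and it may also be slid out.
- press_lever (a joint): Press lever in rad: 0 up at rest (35 degrees above level), 0.87 at its lower stop (15 degrees below level). Hinge axis along the press's y through press x 20, z 146 mm. A spring drives it back up (about 5 N at the grip at rest, 10 N at the stop); it moves the ram.
- lever_grip (a point): Centre of the lever's black grip, a bar of 22 mm diameter, 62 mm long, parallel to the press's y, 165 mm from the hinge axis, at press y 142 mm (the 13 mm rod at y 108 mm). At rest press x -115, height 241 mm; at the stop x -139, height 103 mm. Push it down from above or pinch it.
- lug: Aluminium bonding lug, 0.1 to 0.2 kg: flat pad 90 x 46 x 5 mm (x by y); origin in the middle of the pad's underside, z up out of the pad. On its middle stands the eye, a web 36 mm long (x), 10 mm thick (y), up to z 50 mm, with a 12 mm hole at z 38.5; grip it across its thickness. A tongue 22 mm wide, 5 mm thick, runs from the pad to x 122 mm. At the start it lies level in the nest.
- tongue_tip (a point): End of the lug's tongue, at the underside, 122 mm from the lug's origin along its x.
- angle_table: Adjustable angle table, foot 136 x 116 mm, fixed; origin on the table top under the middle of the foot, x horizontally up the slope, z up. Its tilting plate turns about an axis along y at x -60, z 29 mm. Two black lock knobs at the sides reach to y +-70 mm.
- panel_face (a point): Middle of the sloped blue panel's upper face, 116 mm (x, up the slope) by 84 mm (y), z square out of the face, 60 mm up the slope from the tilt axis. It slopes down toward the robot, 11 to 31 degrees from level, differently each time; friction locks it (holds 25 N anywhere). White corner marks of 94 x 50 mm lie centred on it; the tongue hangs out over the upper edge.
- hex_key: small grey hex key lying flat, 86 mm long; a bystander
- cap_1: white star-shaped nozzle cap, 51 mm across, 24 mm high; a bystander
- cap_4: white star-shaped nozzle cap, 51 mm across, 24 mm high; a bystander
- tape_roll: roll of white thread tape, 52 mm across, 14 mm high; a bystander
- screwdriver_a: screwdriver with a blue handle, 190 mm long, 26 mm thick; a bystander

How it is judged (in metres and radians):
On the way, in this order (a step that is already met when the one before it is completed fails the run):
1. lever swung down to its stop with the lug lying in the press nest (value of joint press_lever above 0.82 rad and x of lug in the frame of press between -0.125 and -0.095 m and z of lug in the frame of press below 0.036 m), for 0.1 s.
2. lever back up at rest, the lug still in the nest (value of joint press_lever below 0.06 rad and x of lug in the frame of press between -0.125 and -0.095 m and z of lug in the frame of press below 0.036 m), for 0.2 s.
3. lug gripped and drawn clear of the press (contact force between lug and the fingers above 3 N and horizontal distance between lug and press above 0.17 m and contact force between lug and press below 0.1 N), for 0.1 s.
At the end, for the whole second after the job is handed in: Lug still gripped (over 6 N) and pressed on the panel with over 4 N, pad flush (within 0.05 rad and 2.5 mm), centred within 12 mm up the slope and 10 mm across, square within 0.12 rad, tongue up the slope, at rest; press lever back up (under 0.06 rad) (angle between the z axis of lug and the z axis of panel_face, either way round below 0.05 rad and angle between the x axis of lug and the x axis of panel_face, either way round below 0.12 rad and x of tongue_tip in the frame of panel_face above 0.08 m and x of lug in the frame of panel_face between -0.012 and 0.012 m and y of lug in the frame of panel_face between -0.01 and 0.01 m and z of lug in the frame of panel_face between -0.003 and 0.0025 m and contact force between lug and angle_table above 4 N and contact force between lug and the fingers above 6 N and linear speed of lug below 0.02 m/s and value of joint press_lever below 0.06 rad); the arm keeps its last pose, push and grip.
It fails at once if panel's tilt or the angle table shifted (distance of panel_face from where it was at the start of the episode above 0.004 m).
It fails at once if a bystander pushed more than 25 mm (distance of any of hex_key, cap_1, cap_4, tape_roll, screwdriver_a from where it was at the start of the episode above 0.025 m).
It also fails if it takes over 58 s, if anything falls off the work surface, if the arm or the gripper's body presses on something with over 40 N, if the wrist force passes 120 N, or if a joint passes its speed limit or range.

## Working session

There is one attempt and no reset: what is moved stays moved. The work goes in short steps, each a Python script; the robot and the scene stay as the last script left them, time stands still between calls to the robot, and variables do not carry over. Pictures are saved under pics/ and viewed, at most 10 in all, crops included, and the job is handed in when it is done.

```bash
mkdir -p pics
python3 - <<'E'
from rig import env
import cv2
for n in ("scene","top"):
    im=env.snapshot(n); cv2.imwrite(f"pics/{n}0.png",im[:,:,::-1]); c=env.get_calibration(n); print(n,c)
print(env.get_calibration("wrist")); print(env.observe())
E
```

```text
scene {'fx': 578.4764945130563, 'fy': 578.4764945130563, 'cx': 323.36578066133916, 'cy': 252.30678636278884, 'R': array([[-0.89474341, -0.44651585, -0.00760452],
       [-0.31101298,  0.63525742, -0.70690801],
       [ 0.32047646, -0.63013618, -0.70726461]]), 't': array([ 524.8746104 ,  211.75798863, 1118.21850311])}
top {'fx': 624.0078583050642, 'fy': 624.0078583050642, 'cx': 325.9166345322666, 'cy': 239.31928299053772, 'R': array([[ 8.84890095e-03, -9.99960804e-01, -2.94823357e-04],
       [-9.86872636e-01, -8.68553345e-03, -1.61266741e-01],
       [ 1.61257859e-01,  1.71798652e-03, -9.86910812e-01]]), 't': array([ 114.49268549,  533.10051043, 1284.04930247])}
{'fx': 387.5365078173667, 'fy': 387.5365078173667, 'cx': 324.2207598804421, 'cy': 241.2669509520555, 'tool_from_camera': array([[ 8.35205712e-04, -9.62609591e-01, -2.70891267e-01,
         7.45286158e+01],
       [ 9.99999540e-01,  9.31708198e-04, -2.27640855e-04,
        -1.13509651e+00],
       [ 4.71520884e-04, -2.70890952e-01,  9.62609926e-01,
        -1.66211798e+02],
       [ 0.00000000e+00,  0.00000000e+00,  0.00000000e+00,
         1.00000000e+00]])}
{'clock': 0.1, 'qpos': array([ 1.080484  ,  0.61581362, -0.01265492,  1.42471051,  0.00811317,
        1.10340404, -0.04040577]), 'dq': array([-1.54026721e-03, -2.35267450e-03, -5.20375779e-04, -4.78813553e-03,
        2.41773654e-04,  3.90986381e-05,  5.13021191e-04]), 'joint_efforts': array([ 4.15703707e-04, -4.60043514e+01,  2.09766179e-01, -1.66244781e+01,
       -6.12243824e-02,  1.69722765e-02,  1.09869629e-04]), 'tool_pos': array([ 290.49634324, -580.68817335,  217.6120039 ]), 'eef_rot': array([ 9.73218301e-01,  2.29880042e-01, -2.71098952e-04, -1.11008789e-03]), 'ft_force': array([-0.68878015, -0.20078198,  0.74401168]), 'torque': array([ 0.00924888, -0.01477897, -0.01235482]), 'gripper_force': 0.0, 'gripper_width': 92.9826348873778}
```

View pics/scene0.png

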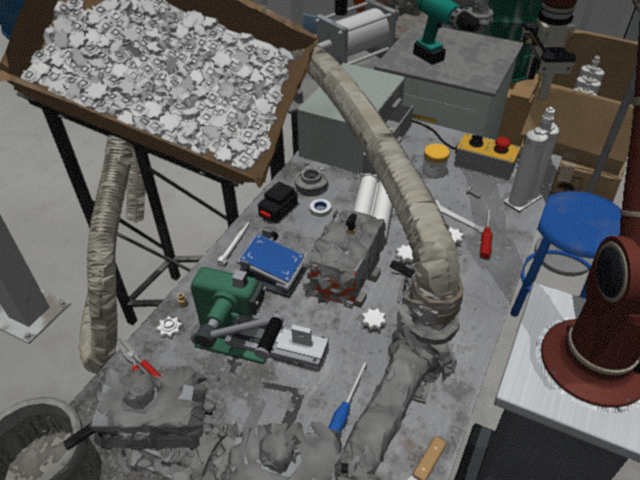

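View pics/top0.png

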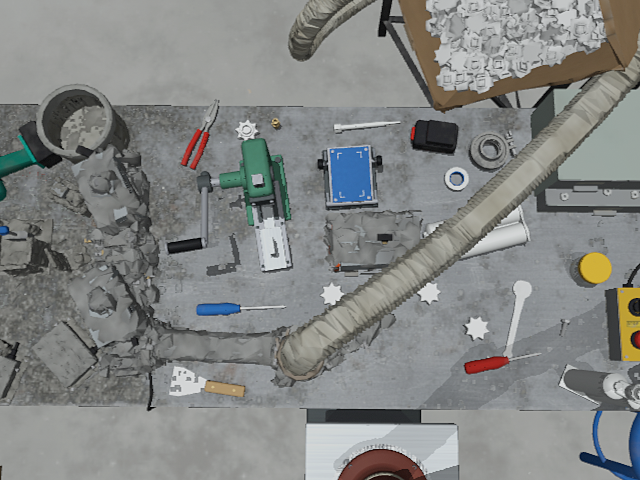

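Run:
```python
import cv2
a=cv2.imread("pics/top0.png")[110:290,160:400]; cv2.imwrite("pics/topc.png",cv2.resize(a,(800,600),interpolation=cv2.INTER_CUBIC))
a=cv2.imread("pics/scene0.png")[205:370,150:370]; cv2.imwrite("pics/scenec.png",cv2.resize(a,(800,600),interpolation=cv2.INTER_CUBIC))
```

```text
(no output)
```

View pics/topc.png

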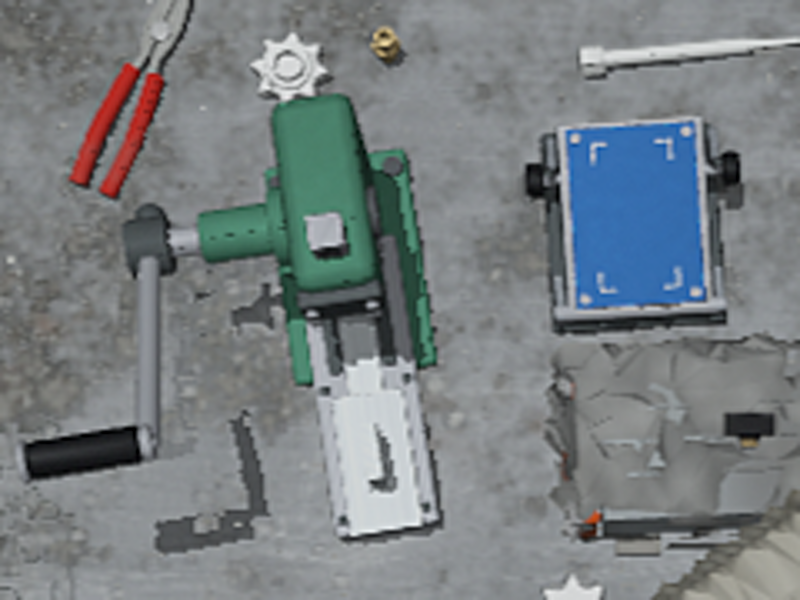

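View pics/scenec.png

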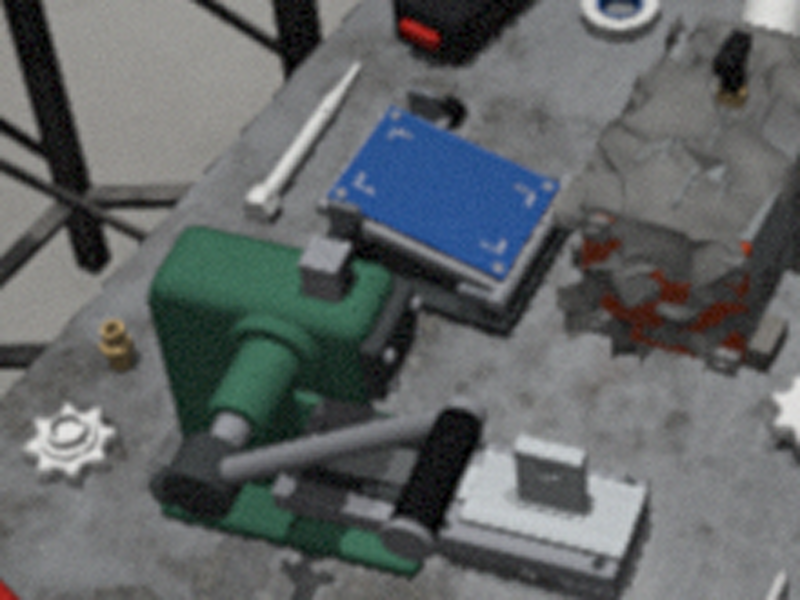

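```bash
cat > h.py <<'E'
from rig import env
import numpy as np, cv2
from scipy.optimize import least_squares
from scipy.spatial.transform import Rotation as R
def wristcam(st):
    c=dict(env.get_calibration("wrist")); T=np.eye(4); T[:3,:3]=R.from_quat(st["eef_rot"]).as_matrix(); T[:3,3]=st["tool_pos"]
    M=np.linalg.inv(T@c["tool_from_camera"]); c["R"]=M[:3,:3]; c["t"]=M[:3,3]; return c
def proj(c,X):
    p=np.atleast_2d(X)@c["R"].T+c["t"]; return np.c_[c["cx"]+c["fx"]*p[:,0]/p[:,2],c["cy"]+c["fy"]*p[:,1]/p[:,2]]
def press(p,X): # p=x,y,yaw
    return np.atleast_2d(X)@R.from_euler('z',p[2]).as_matrix().T+[p[0],p[1],0]
def panelR(yaw,tilt): return R.from_euler('ZY',[yaw,-tilt]).as_matrix()
def panel(p,X): # p = x,y,z,yaw,tilt
    return np.atleast_2d(X)@panelR(p[3],p[4]).T+p[:3]
def fit(f,p0,obs): # obs: list of (cam, X, uv)
    r=least_squares(lambda p:np.concatenate([(proj(c,f(p,X))-uv).ravel() for c,X,uv in obs]),p0,x_scale=np.where(np.abs(p0)>5,10,.1),loss='soft_l1')
    return r.x,[np.round(proj(c,f(r.x,X))-uv,1).tolist() for c,X,uv in obs]
E
python3 - <<'E'
from h import *
T=env.get_calibration("top");S=env.get_calibration("scene")
tu=lambda a:np.array(a)/3.3333+[160,110]; su=lambda a:np.array(a)/3.6364+[150,205]
A=np.array
p,e=fit(press,[650,150,0],[(T,A([[-115,173,241],[-155,33,30],[-155,-33,30],[0,0,195]]),tu([(28,462),(338,537),(439,522),(326,231)])),
 (S,A([[-115,173,241],[-115,111,241],[-155,33,30],[-155,-33,30],[0,0,195],[-92,0,80],[-128,0,80]]),su([(410,538),(462,410),(612,562),(648,487),(328,249),(517,440),(586,458)]))])
print(p,e)
M=A([[47,25,0],[47,-25,0],[-47,-25,0],[-47,25,0]]);B=A([[58,42,0],[58,-42,0],[-58,-42,0],[-58,42,0]])
p,e=fit(panel,[700,-40,60,0,.35],[(T,M,tu([(590,143),(673,140),(681,287),(600,292)])),(T,B,tu([(557,128),(703,119),(715,305),(570,310)])),
 (S,B,su([(335,195),(395,108),(562,180),(500,277)]))])
print(p,e)
for uv,z in (((331,294),10),((232,310),10),((376,222),0),((225,270),0),((245,130),10)):
  # table points
  d=T["R"].T@np.array([(uv[0]-T["cx"])/T["fx"],(uv[1]-T["cy"])/T["fy"],1]);o=-T["R"].T@T["t"]; print(uv,(o+d*(z-o[2])/d[2]).round())
E
```

```text
[6.24254124e+02 2.49927887e+02 1.61548911e-01] [[[0.3, -1.4], [-0.7, -0.7], [-0.3, -0.9], [0.1, -1.0]], [[0.2, -0.7], [0.7, 2.6], [1.2, 4.4], [1.5, -2.3], [0.2, 0.6], [0.2, 0.3], [-0.5, -0.2]]]
[6.72839422e+02 6.72228591e+01 4.99105422e+01 6.59060887e-02
 1.98332490e-01] [[[0.8, 0.4], [-0.9, -0.0], [-0.9, -0.4], [0.2, -0.6]], [[2.6, 0.2], [-2.2, 0.7], [-3.0, -1.1], [1.7, -0.5]], [[-1.2, 0.3], [0.3, -0.7], [1.2, 0.4], [2.1, -0.1]]]
(331, 294) [418. 107.  10.]
(232, 310) [382. 319.  10.]
(376, 222) [579.   9.   0.]
(225, 270) [469. 339.   0.]
(245, 130) [785. 303.  10.]
```

Run:
```python
from h import *
T=env.get_calibration("top");S=env.get_calibration("scene")
cl=np.array([(325,65),(350,100),(380,140),(400,180),(420,220),(435,260),(430,300),(425,340)],float)
from scipy.interpolate import interp1d
f=interp1d(np.arange(8),cl,axis=0)(np.linspace(0,7,200))
o=-T["R"].T@T["t"]
for uv in [(300,345),(340,315),(400,270),(450,235),(500,195),(560,145),(620,95)]:
  d=T["R"].T@np.array([(uv[0]-T["cx"])/T["fx"],(uv[1]-T["cy"])/T["fy"],1])
  P=np.array([o+d*(z-o[2])/d[2] for z in range(0,600,5)]); q=proj(S,P)
  D=np.linalg.norm(q[:,None]-f[None],axis=2).min(1); i=D.argmin(); print(uv,P[i].round(),D[i].round(1))
```

```text
(300, 345) [312. 160. 300.] 0.4
(340, 315) [361.  94. 310.] 0.5
(400, 270) [438.  -7. 300.] 0.5
(450, 235) [501. -96. 290.] 0.6
(500, 195) [ 578. -190.  270.] 0.9
(560, 145) [ 679. -311.  245.] 0.4
(620, 95) [ 788. -441.  220.] 0.5
```

```bash
cat >> h.py <<'E'
def down(psi): return (R.from_euler('z',psi)*R.from_euler('x',np.pi)).as_quat()
E
python3 - <<'E'
from h import *
for psi in (.1,.1+np.pi):
  for P in ([640,67,250],[480,200,330],[470,360,300],[510,220,50],[660,67,80]):
    print(psi,P,env.solve_ik(P,down(psi)))
p0=env.observe()["tool_pos"]
env.move_l([*p0[:2],470])
env.reach([500,-250,470],down(.1))
env.reach([600,67,450],down(.1))
s=env.observe();print(s["clock"],s["tool_pos"],s["ft_force"],s["qpos"])
env.move_l([640,67,260],max_speed=200); env.wait(.2)
s=env.observe();im=env.snapshot("wrist");cv2.imwrite("pics/w1.png",im[:,:,::-1]);np.save("w1.npy",s,allow_pickle=True)
env.move_l([560,150,400],max_speed=200); env.wait(.2)
s=env.observe();im=env.snapshot("wrist");cv2.imwrite("pics/w2.png",im[:,:,::-1]);np.save("w2.npy",s,allow_pickle=True)
cv2.imwrite("pics/s2.png",env.snapshot("scene")[:,:,::-1])
s=env.observe();print(s["clock"],s["tool_pos"],s["ft_force"],s["qpos"])
E
```

```text
0.1 [640, 67, 250] [-0.07506348  0.58186843 -0.11100074  1.39593226  0.06624026  1.16741614
 -1.66474243]
0.1 [480, 200, 330] [-0.06161386  0.35435435 -0.53764254  1.60086536  0.18909515  1.23862799
 -2.10460635]
0.1 [470, 360, 300] [-0.22946607  0.55527475 -0.78980712  1.45621853  0.39957514  1.29580405
 -2.52313927]
0.1 [510, 220, 50] [-0.43679561  0.69082653 -0.01530077  1.86901874  0.01773929  0.58187712
 -1.93420537]
0.1 [660, 67, 80] [-0.15140585  0.77840284  0.03084279  1.52556115 -0.02913221  0.83807752
 -1.58074818]
3.241592653589793 [640, 67, 250] [ 0.28732895  0.69010732 -0.80852477  1.38258266  0.50151603  1.27910383
  1.12232649]
3.241592653589793 [480, 200, 330] [ 0.29052324  0.53005756 -1.1857789   1.59165962  0.49955063  1.36142782
  0.71669329]
3.241592653589793 [470, 360, 300] [-0.07713135  0.68192087 -1.15938787  1.45165918  0.62493085  1.41214173
  0.42138796]
3.241592653589793 [510, 220, 50] [-0.10390363  0.75286264 -0.54895289  1.85817837  0.5885777   0.69790771
  0.67432648]
3.241592653589793 [660, 67, 80] [ 0.25187449  0.88693209 -0.73327241  1.51049312  0.66226485  1.00416277
  1.0088502 ]
4.6417 [600.30250869  64.57695547 450.19452104] [-0.41037824 -0.56134776  0.61285893] [-0.06076382  0.43759112 -0.15243149  1.09617129  0.06615913  1.61200968
 -1.67078143]
7.3667 [560.14749683 149.47708461 399.27143661] [-0.35295854  0.4727396   0.41000841] [-0.19052332  0.39737628 -0.17508563  1.29886947  0.06791945  1.45241576
 -1.83204292]
```

View pics/w1.png

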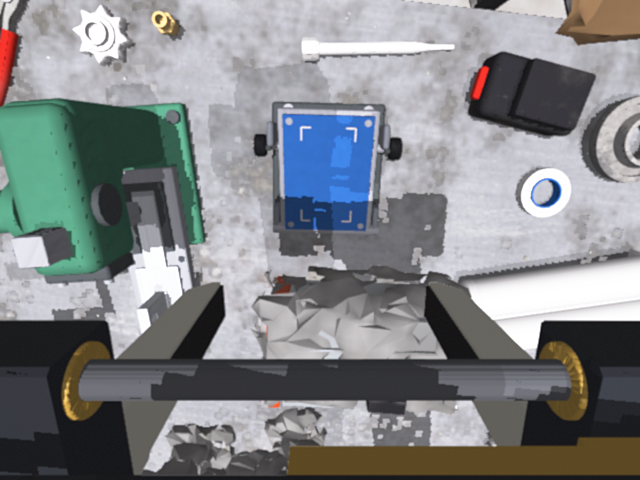

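View pics/w2.png

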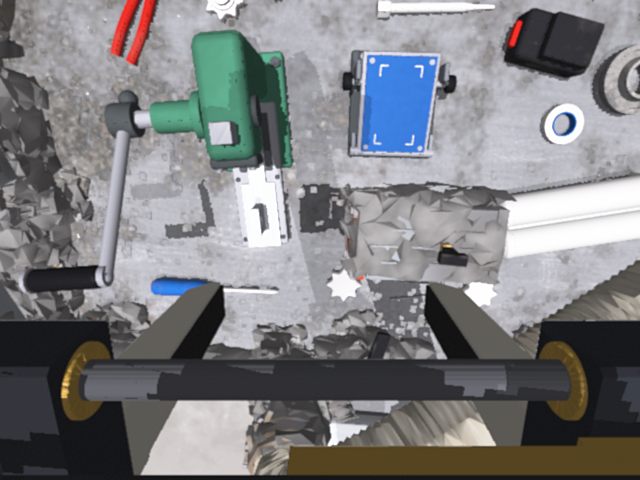

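Run:
```python
import cv2,numpy as np
a=cv2.imread("pics/w1.png")[90:240,265:395]; b=cv2.imread("pics/w2.png")[155:255,230:290]
C=np.zeros((600,800,3),np.uint8)
C[:600,:520]=cv2.resize(a,(520,600),interpolation=cv2.INTER_NEAREST); C[:450,530:800]=cv2.resize(b,(270,450),interpolation=cv2.INTER_NEAREST)
cv2.imwrite("pics/c.png",C)
```

```text
(no output)
```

View pics/c.png

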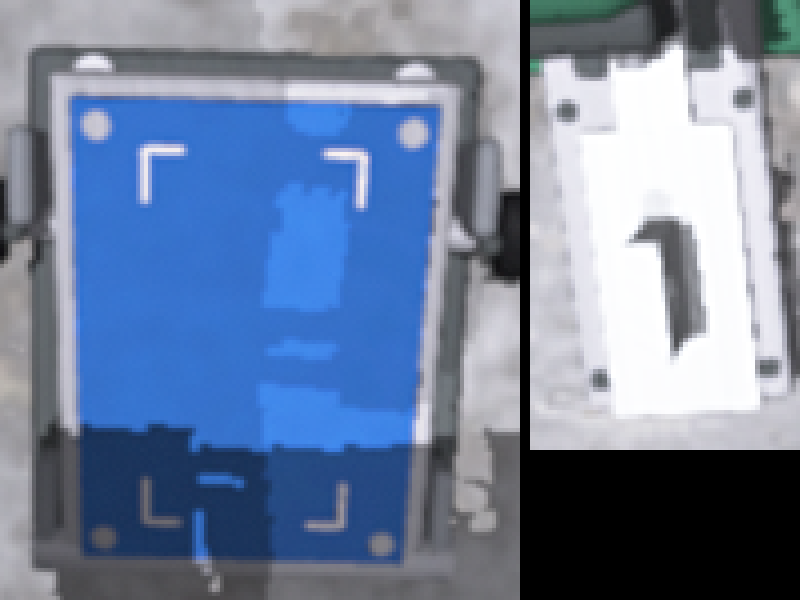

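```bash
cat > fits.py <<'E'
from h import *
A=np.array
T=env.get_calibration("top");S=env.get_calibration("scene")
W1=wristcam(np.load("w1.npy",allow_pickle=True).item());W2=wristcam(np.load("w2.npy",allow_pickle=True).item())
tu=lambda a:np.array(a)/3.3333+[160,110]-.35; su=lambda a:np.array(a)/3.6364+[150,205]-.35
c1=lambda a:A(a)/4+[265,90]-.5; c2=lambda a:(A(a)-[530,0])/4.5+[230,155]-.5
M=A([[47,25,0],[47,-25,0],[-47,-25,0],[-47,25,0]])
o1=(W1,M,c1([(139,145),(369,150),(348,530),(142,527)]));oT=(T,M,tu([(590,143),(673,140),(681,287),(600,292)]));oS=(S,M,su([(360,190),(395,124),(537,187),(485,246)]))
if __name__=="__main__":
  for obs in ([o1],[o1,oT],[o1,oT,oS]):
    p,e=fit(panel,[673,67,50,.06,.25],obs); print("panel",p.round(3),"h",((p[2]-29-60*np.sin(p[4]))/np.cos(p[4])).round(1)); print(e)
  P=A([[45,23,5],[45,-23,5],[-45,-23,5],[-45,23,5]])+[0,0,30]
  oL=(W2,P,c2([(582,133),(735,126),(760,408),(613,415)]))
  p,e=fit(press,[515,232,.16],[oL]);print("lug",p,e)
  q,e=fit(press,[624,250,.16],[(W2,A([[-115,173,241],[-115,111,241],[0,0,195],[-155,-33,30],[-155,33,30]]),A([(26,279),(104,276),(221,132),(285.8,243.5),(242.5,247)])),
   (T,A([[-115,173,241],[0,0,195]]),tu([(28,462),(326,231)])),(S,A([[-115,173,241],[-115,111,241],[0,0,195]]),su([(410,538),(462,410),(328,249)]))])
  print("press",q,e); print("lug from press",press(q,[-110,0,30]))
E
python3 fits.py
```

```text
panel [6.74715e+02 6.91070e+01 6.56560e+01 8.20000e-02 2.85000e-01] h 20.6
[[[-0.2, -0.0], [0.2, -0.1], [-0.5, 0.2], [0.6, -0.0]]]
panel [6.73743e+02 6.86380e+01 5.25700e+01 7.90000e-02 1.92000e-01] h 12.4
[[[1.5, 0.3], [-0.8, 0.3], [-0.9, 0.2], [1.3, -0.0]], [[0.3, 0.1], [-1.4, -0.6], [-0.9, -0.9], [0.3, -0.8]]]
panel [6.73881e+02 6.87360e+01 5.40970e+01 8.00000e-02 1.96000e-01] h 13.7
[[[1.3, 0.1], [-0.8, 0.1], [-0.9, 0.3], [1.2, 0.1]], [[0.2, -0.2], [-1.4, -0.9], [-0.9, -1.2], [0.2, -1.0]], [[-0.4, -2.0], [0.4, 1.2], [-0.1, 0.6], [4.8, -0.0]]]
lug [5.13195074e+02 2.33471567e+02 1.50789385e-01] [[[0.2, -0.2], [-0.2, -0.4], [-0.3, 0.3], [0.2, 0.3]]]
press [6.23305823e+02 2.51235817e+02 1.60321094e-01] [[[6.8, -0.1], [-2.5, -1.1], [0.4, 0.9], [2.1, -0.7], [-0.4, -1.5]], [[-0.2, -0.7], [-0.2, -0.1]], [[0.5, 0.6], [1.1, 3.8], [0.6, 1.6]]]
lug from press [[514.71645462 233.6759455   30.        ]]
```

```bash
cat >> h.py <<'E'
PRESS=[623.5,251,.160]
def pitch(psi,b): return (R.from_euler('z',psi)*R.from_euler('y',-b)*R.from_euler('x',np.pi)).as_quat()
def lev(th,over=0,y=142):
    a=np.radians(35)-th; return press(PRESS,[20-165*np.cos(a),y,146+165*np.sin(a)+11-over])[0]
E
python3 - <<'E'
from h import *
q=pitch(.08,.6); print(R.from_quat(q).as_matrix()[:,2])
env.reach([590,67,195],q); env.wait(.2)
s=env.observe();im=env.snapshot("wrist");cv2.imwrite("pics/w3.png",im[:,:,::-1]);np.save("w3.npy",s,allow_pickle=True); print(s["ft_force"])
env.move_l([560,100,340],max_speed=200)
d=down(.16)
env.set_gripper(0)
p=lev(0); env.reach([*p[:2],340],d)
print(env.move_l(p+[0,0,15],max_speed=150))
s=env.observe();f0=s["ft_force"];print(s["clock"],f0)
r=env.move_l(p-[0,0,12],max_speed=30,threshold=2.5);s=env.observe();print("contact",r,s["tool_pos"]-p,s["ft_force"]-f0)
for th in (.15,.3,.45,.6,.72,.8):
    env.move_l(lev(th),max_speed=80); s=env.observe(); print(th,(s["tool_pos"]-lev(th)).round(1),(s["ft_force"]-f0).round(1))
E
python3 -c "
import cv2;cv2.imwrite('pics/w3c.png',cv2.resize(cv2.imread('pics/w3.png')[100:300,220:420],(600,600),interpolation=cv2.INTER_NEAREST))"
```

```text
[ 0.56283658  0.04512323 -0.82533561]Traceback (most recent call last):
  File "<stdin>", line 3, in <module>
rig.Unreachable: the arm cannot take that pose within its joint ranges
[ WARN:0@0.020] global loadsave.cpp:275 findDecoder imread_('pics/w3.png'): can't open/read file: check file path/integrity
Traceback (most recent call last):
TypeError: 'NoneType' object is not subscriptable
```

Run:
```python
from h import *
for b in (.3,.4,.5,.6):
  for x in (520,540,560,590):
    for z in (160,190,230):
      print(b,x,z,env.solve_ik([x,75,z],pitch(.08,b)) is not None,end=" | ")
  print()
print(env.solve_ik([690,69,90],pitch(.08,.3)))
print([env.solve_ik(lev(t),down(.16)) is not None for t in (0,.4,.87)])
```

```text
0.3 520 160 True | 0.3 520 190 True | 0.3 520 230 True | 0.3 540 160 True | 0.3 540 190 True | 0.3 540 230 True | 0.3 560 160 True | 0.3 560 190 True | 0.3 560 230 True | 0.3 590 160 True | 0.3 590 190 True | 0.3 590 230 True | 
0.4 520 160 True | 0.4 520 190 True | 0.4 520 230 True | 0.4 540 160 True | 0.4 540 190 True | 0.4 540 230 True | 0.4 560 160 True | 0.4 560 190 True | 0.4 560 230 True | 0.4 590 160 True | 0.4 590 190 True | 0.4 590 230 True | 
0.5 520 160 True | 0.5 520 190 True | 0.5 520 230 True | 0.5 540 160 True | 0.5 540 190 True | 0.5 540 230 True | 0.5 560 160 True | 0.5 560 190 True | 0.5 560 230 True | 0.5 590 160 True | 0.5 590 190 True | 0.5 590 230 True | 
0.6 520 160 True | 0.6 520 190 True | 0.6 520 230 True | 0.6 540 160 True | 0.6 540 190 True | 0.6 540 230 True | 0.6 560 160 True | 0.6 560 190 True | 0.6 560 230 True | 0.6 590 160 True | 0.6 590 190 True | 0.6 590 230 True | 
[-0.08542415  0.70331715 -0.08762562  1.72418497  0.18499707  0.42231179
 -1.79223575]
[True, True, True]
```

```bash
python3 - <<'E'
from h import *
env.reach([565,75,215],pitch(.08,.5)); env.wait(.2)
s=env.observe();im=env.snapshot("wrist");cv2.imwrite("pics/w3.png",im[:,:,::-1]);np.save("w3.npy",s,allow_pickle=True); print(s["ft_force"])
env.move_l([560,100,340],max_speed=200)
d=down(.16)
env.set_gripper(0)
p=lev(0); env.reach([*p[:2],340],d)
print(env.move_l(p+[0,0,15],max_speed=150))
s=env.observe();f0=s["ft_force"];print(s["clock"],f0)
r=env.move_l(p-[0,0,12],max_speed=30,threshold=2.5);s=env.observe();print("contact",r,s["tool_pos"]-p,s["ft_force"]-f0)
for th in (.15,.3,.45,.6,.72,.8):
    env.move_l(lev(th),max_speed=80); s=env.observe(); print(th,(s["tool_pos"]-lev(th)).round(1),(s["ft_force"]-f0).round(1),s["clock"])
E
python3 -c "
import cv2;cv2.imwrite('pics/w3c.png',cv2.resize(cv2.imread('pics/w3.png')[100:300,220:420],(600,600),interpolation=cv2.INTER_NEAREST))"
```

```text
[-0.63124121  0.03640063 -0.21842248]
False
12.7167 [0.10892123 0.6270831  1.41104784]
contact True [-0.50511331 -0.02851145 -0.34520029] [ 0.1114126  -1.14519602  5.19928341]
0.15 [-1.1 -0.2  1. ] [-3.4 -2.7  5.7] 13.7417
0.3 [-2.9 -0.6  0.5] [-5.3 -3.8  7.1] 14.2
0.45 [-3.4 -0.3  0.3] [-5.8 -3.1  6.8] 14.6583
0.6 [-3.3  0.1  0.3] [-5.3 -2.1  7.3] 15.1167
0.72 [-3.1  0.4  0.3] [-5.7 -1.6  7. ] 15.5167
0.8 [-3.   0.7  0.4] [-5.7 -1.5  6.6] 15.8333
```

View pics/w3c.png

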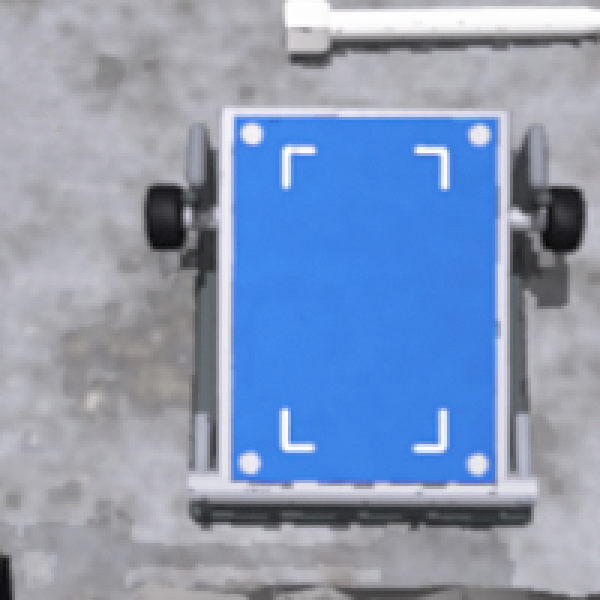

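```bash
python3 - <<'E'
from h import *
f0=np.array([.11,.63,1.41])
r=env.move_l(lev(.87,6),max_speed=40,threshold=12);s=env.observe();print(r,(s["tool_pos"]-lev(.87)).round(1),(s["ft_force"]-f0).round(1))
if not r or (s["tool_pos"]-lev(.87))[2]>3: print("check")
env.wait(.3);s=env.observe();print((s["tool_pos"]-lev(.87)).round(1),(s["ft_force"]-f0).round(1),s["clock"])
E
cat > f2.py <<'E'
from fits import *
W3=wristcam(np.load("w3.npy",allow_pickle=True).item())
o3=(W3,M,A([(281,146),(449,146),(449,453),(281,453)])/3+[220,100]-.5)
o2=(W2,M,A([(380,65),(422,65),(412,144),(374,143)])-.0)
for obs in ([o3],[o1,o3],[o1,o3,oT]):
    p,e=fit(panel,[673,67,50,.06,.25],obs); print("panel",p.round(3),"h",((p[2]-29-60*np.sin(p[4]))/np.cos(p[4])).round(1)); print(e)
E
python3 f2.py
```

```text
True [-3.8  0.6  0.1] [-2.  -2.   8.5]
[-3.8  0.6  0.2] [-2.5 -2.6  7.8] 16.525
panel [6.6817e+02 6.9441e+01 6.5231e+01 7.8000e-02 1.2700e-01] h 28.9
[[[0.6, -0.2], [-0.7, -0.0], [0.1, 0.2], [-0.1, 0.0]]]
panel [6.73395e+02 6.91020e+01 5.22330e+01 8.10000e-02 2.00000e-01] h 11.5
[[[1.0, 0.8], [-1.4, 0.7], [-1.3, 0.3], [1.0, 0.1]], [[1.5, 0.1], [-1.3, 0.1], [-1.0, -2.4], [1.4, -2.4]]]
panel [6.73243e+02 6.88580e+01 5.21960e+01 7.90000e-02 2.07000e-01] h 11.1
[[[1.3, 1.0], [-1.0, 1.0], [-1.2, 0.4], [1.2, 0.1]], [[1.8, 0.1], [-1.0, 0.2], [-0.9, -2.1], [1.6, -2.2]], [[0.2, 0.3], [-1.5, -0.3], [-1.0, -0.7], [0.2, -0.6]]]
```

```bash
cat >> f2.py <<'E'
print("---")
f=lambda p,X: panel(p[:5],X*[1+p[5],1+p[6],1])
for obs in ([o1,o3],[o1,o3,oT],[o1,o3,oT,oS]):
    p,e=fit(f,[673,67,50,.06,.25,0,0],obs); print("panel",p.round(3),"h",((p[2]-29-60*np.sin(p[4]))/np.cos(p[4])).round(1)); print(e)
M2=M*[96/94,52/50,1]
for obs in ([o1,o3],[o1,o3,oT],[o1,o3,oT,oS]):
    p,e=fit(panel,[673,67,50,.06,.25],[(c,M2,u) for c,_,u in obs]); print("panel52",p.round(3),"h",((p[2]-29-60*np.sin(p[4]))/np.cos(p[4])).round(1)); print(e)
E
python3 f2.py | sed 1,/---/d
python3 - <<'E'
from h import *
f0=np.array([.11,.63,1.41])
r=env.move_l(lev(.87,5),max_speed=30,threshold=20);env.wait(.3);s=env.observe();print(r,(s["tool_pos"]-lev(.87)).round(1),(s["ft_force"]-f0).round(1),s["clock"])
E
```

```text
panel [6.73229e+02 6.90050e+01 4.87200e+01 8.10000e-02 2.39000e-01 2.80000e-02
 5.70000e-02] h 5.7
[[[-0.4, -0.0], [0.2, -0.1], [-0.2, 0.1], [0.1, -0.1]], [[0.1, 0.1], [0.1, 0.0], [-0.1, -0.0], [0.2, -0.0]]]
panel [6.73248e+02 6.88960e+01 4.89050e+01 8.10000e-02 2.36000e-01 2.60000e-02
 5.60000e-02] h 6.1
[[[-0.2, 0.0], [0.3, -0.0], [-0.1, 0.2], [0.1, -0.1]], [[0.3, 0.1], [0.2, 0.1], [0.1, -0.2], [0.3, -0.2]], [[-0.6, 0.2], [-1.0, -0.6], [-0.4, 0.2], [-0.5, 0.4]]]
panel [6.73332e+02 6.89180e+01 5.08430e+01 8.10000e-02 2.06000e-01 1.60000e-02
 5.30000e-02] h 9.8
[[[-0.2, 0.1], [0.2, 0.1], [0.0, 0.7], [0.0, 0.4]], [[0.4, -0.1], [0.1, -0.0], [0.3, -1.2], [0.3, -1.2]], [[-0.5, 0.2], [-1.0, -0.6], [-0.4, -0.3], [-0.4, -0.1]], [[-0.7, -0.6], [0.6, 1.7], [0.7, 1.7], [5.1, 1.8]]]
panel52 [6.7320e+02 6.9015e+01 4.9634e+01 8.1000e-02 2.3000e-01] h 7.1
[[[0.0, 0.3], [-0.3, 0.2], [-0.5, 0.3], [0.4, 0.0]], [[0.6, 0.1], [-0.3, 0.1], [-0.4, -0.5], [0.6, -0.5]]]
panel52 [6.73204e+02 6.88950e+01 4.96630e+01 8.10000e-02 2.30000e-01] h 7.2
[[[0.2, 0.3], [-0.1, 0.2], [-0.4, 0.3], [0.5, 0.0]], [[0.7, 0.1], [-0.2, 0.1], [-0.3, -0.5], [0.7, -0.6]], [[-0.4, 0.3], [-1.1, -0.5], [-0.6, 0.1], [-0.3, 0.2]]]
panel52 [6.7323e+02 6.8891e+01 5.0735e+01 8.1000e-02 2.1200e-01] h 9.3
[[[0.2, 0.0], [-0.1, -0.0], [-0.3, 0.9], [0.4, 0.6]], [[0.7, -0.3], [-0.1, -0.2], [-0.0, -0.8], [0.6, -0.8]], [[-0.4, 0.1], [-1.1, -0.7], [-0.5, -0.1], [-0.3, 0.1]], [[-0.6, -0.8], [0.5, 1.7], [0.8, 1.9], [5.3, 1.9]]]
True [-3.8  0.6  0.2] [-2.5 -3.   8.4] 17.0417
```

Run:
```python
from h import *
f0=np.array([.11,.63,1.41])
r=env.move_l(lev(.87,2),max_speed=20);env.wait(.25);s=env.observe();print((s["tool_pos"]-lev(.87)).round(1),(s["ft_force"]-f0).round(1),s["clock"])
```

```text
[-3.6  0.6 -0.1] [-7.3 -2.8 12.8] 17.6417
```

Run:
```python
from h import *
f0=np.array([.11,.63,1.41])
r=env.move_l(lev(.87,6),max_speed=20);env.wait(.25);s=env.observe();print((s["tool_pos"]-lev(.87)).round(1),(s["ft_force"]-f0).round(1),s["clock"])
```

```text
[-3.4  0.7 -0.8] [-11.2  -7.1  28.9] 18.2417
```

Run:
```python
from h import *
for th in (.7,.5,.3,.1,-.03): env.move_l(lev(th),max_speed=120)
p=lev(0); env.move_l([*p[:2],300],max_speed=200); 
L=np.array([513.8,233.6]);d=down(.156)
env.reach([*L,320],d); env.set_gripper(40,grasp_force=40)
s=env.observe();f0=s["ft_force"];print(s["clock"],f0)
r=env.move_l([*L,46],max_speed=120,threshold=10);s=env.observe();print(r,s["tool_pos"],(s["ft_force"]-f0).round(1),s["clock"])
if not r:
    env.set_gripper(0,grasp_force=40);s=env.observe();print(s["gripper_width"],s["gripper_force"],s["tool_pos"],(s["ft_force"]-f0).round(1),s["clock"])
```

```text
22.0917 [-0.18267509 -1.04949616 -0.47831759]
False [514.13805749 233.7559202   46.48721689] [1.  2.  1.2] 24.525
9.669187791496661 39.995067760719394 [513.80993771 233.4910995   46.0281235 ] [0.8 0.1 1.7] 25.1167
```

```bash
cat >> h.py <<'E'
PAN=[673.2,69.0,49.0,.081,.237]
def pt(dx,dy,dz): return panel(PAN,[dx,dy,dz+16])[0]
PQ=R.from_matrix(panelR(PAN[3],PAN[4])@np.diag([1,-1,-1])).as_quat()
E
python3 - <<'E'
from h import *
s=env.observe();p=s["tool_pos"];u=np.array([np.cos(.16),np.sin(.16),0])
env.move_l(p+[0,0,7],max_speed=40); s=env.observe();print(s["ft_force"])
env.move_l(p+[0,0,7]-100*u,max_speed=120)
env.wait(.1);s=env.observe();print(s["gripper_width"],s["gripper_force"],s["tool_pos"],s["ft_force"],s["clock"])
env.move_l(p+[0,0,190]-100*u,max_speed=200)
env.move_l(pt(0,0,120),PQ,max_speed=150)
env.move_l(pt(0,0,12),max_speed=100); env.wait(.3)
s=env.observe();print(s["gripper_width"],s["tool_pos"]-pt(0,0,12),s["ft_force"],s["clock"])
a=env.snapshot("top")[110:290,160:400,::-1];b=env.snapshot("scene")[195:360,170:350,::-1]
cv2.imwrite("pics/f.png",np.vstack([cv2.resize(a,(400,300)),cv2.resize(b,(400,300))]) if 0 else np.hstack([cv2.resize(a,(400,300)),cv2.resize(b,(400,367))[:300]]))
np.save("w4.npy",s,allow_pickle=True);cv2.imwrite("pics/w4.png",env.snapshot("wrist")[:,:,::-1])
E
python3 -c "
import cv2,numpy as np
f=cv2.imread('pics/f.png');w=cv2.imread('pics/w4.png')[60:285,120:520]
cv2.imwrite('pics/g.png',np.vstack([f,np.hstack([cv2.resize(w,(533,300)),np.zeros((300,267,3),np.uint8)])]))"
```

```text
[-0.3662976   0.4029288  -2.39140116]
10.090709343797263 39.99539494951023 [416.1729522  217.78302332  53.0556498 ] [ 0.09541358 -0.31029424 -0.78667962] 26.525
9.613288881054842 [0.16772171 0.01391999 0.48301085] [-0.05028464  0.3386145  -1.19391478] 31.125
```

View pics/g.png

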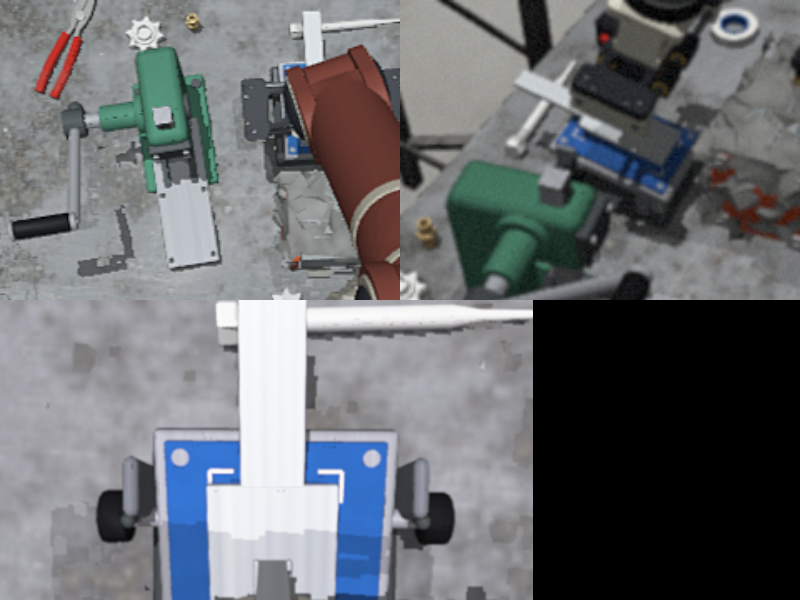

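Run:
```python
from h import *
s=np.load("w4.npy",allow_pickle=True).item();c=wristcam(s);Rt=R.from_quat(s["eef_rot"]).as_matrix()
lug=np.array([[45,-23,-5],[45,23,-5]])+[0,0,16]
print("pad",proj(c,lug@Rt.T+s["tool_pos"]),"obs 275.3,199.5 373.7,199.5")
print("marks",proj(c,panel(PAN,[[48.2,26.4,0],[48.2,-26.4,0]])),"obs 275.3,187.5 378.2,187.5")
f0=s["ft_force"];n=panelR(*PAN[3:])[:,2]
r=env.move_l(pt(0,0,-10),max_speed=20,threshold=4);s=env.observe()
print(r,"height",(s["tool_pos"]-pt(0,0,0))@n,(s["ft_force"]-f0).round(1),(s["torque"]).round(2),s["clock"])
```

```text
pad [[276.30762954 197.91458944]
 [376.06036949 197.99609349]] obs 275.3,199.5 373.7,199.5
marks [[273.50815209 186.49757271]
 [378.58443419 186.58308637]] obs 275.3,187.5 378.2,187.5
True height -0.5428938230081092 [-1.1 -0.3  6.3] [-0.03  0.49 -0.04] 31.9667
```

Run:
```python
from h import *
s0=np.load("w4.npy",allow_pickle=True).item();f0=s0["ft_force"];n=panelR(*PAN[3:])[:,2]
for dz in (-2.5,-3.5):
  env.move_l(pt(0,0,dz),max_speed=10);env.wait(.4);s=env.observe()
  print("h",(s["tool_pos"]-pt(0,0,0))@n,(s["ft_force"]-f0).round(1),"Fn",(s["ft_force"]-f0)@n,(s["torque"]-s0["torque"]).round(2),s["gripper_width"],R.from_quat(s["eef_rot"]).inv().__mul__(R.from_quat(PQ)).as_rotvec().round(3),s["clock"])
cv2.imwrite("pics/w5.png",cv2.resize(env.snapshot("wrist")[60:285,120:520,::-1],(800,450)))
```

```text
h -0.6891431410211816 [-5.5 -0.9 12.2] Fn 13.137433262830317 [-0.1   0.81 -0.05] 9.537582520233364 [0.001 0.003 0.   ] 32.6917
h -0.7198170482045146 [-7.8 -1.1 17.1] Fn 18.508097922343747 [-0.18  1.06 -0.02] 9.964105262687628 [0.001 0.003 0.   ] 33.3417
```

View pics/w5.png

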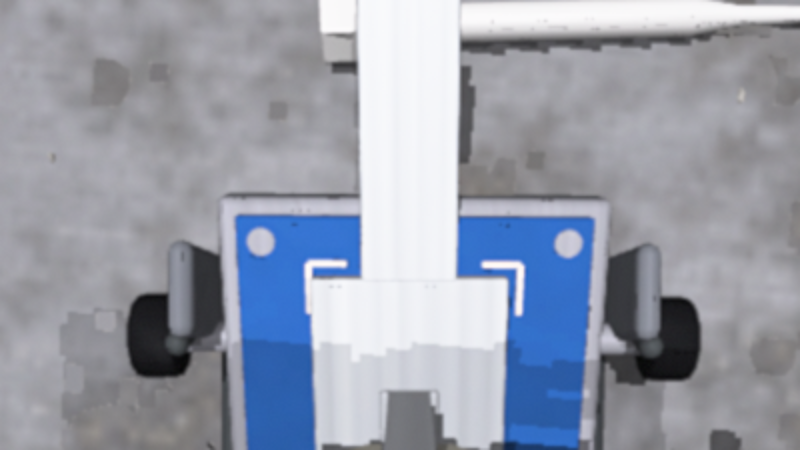

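Run:
```python
from h import *
s0=np.load("w4.npy",allow_pickle=True).item();f0=s0["ft_force"]
def go(e,dz):
    Rm=panelR(PAN[3],PAN[4]+e); p=np.array(PAN[:3])+Rm[:,2]*(16+dz)
    env.move_l(p,R.from_matrix(Rm@np.diag([1,-1,-1])).as_quat(),max_speed=8); env.wait(.3); s=env.observe()
    F=s["ft_force"]-f0; n=panelR(*PAN[3:]); a=R.from_quat(s["eef_rot"]).as_matrix()[:,2]
    print(e,"Fn %.1f Ft %.1f T %.2f h %.2f tilt %.3f t %.1f"%(F@n[:,2],F@n[:,0],(s["torque"]-s0["torque"])[1],(s["tool_pos"]-PAN[:3])@n[:,2]-16,np.arctan2(np.hypot(*a[:2]),-a[2]),s["clock"]))
for e in (0,.02,.04,.06,.03,0,-.02,-.04): go(e,-3)
```

```text
0 Fn 16.6 Ft -3.0 T 1.14 h -0.71 tilt 0.237 t 33.9
0.02 Fn 15.0 Ft -1.2 T 0.96 h -0.73 tilt 0.258 t 34.5
0.04 Fn 13.5 Ft -1.4 T 0.65 h -0.80 tilt 0.280 t 35.0
0.06 Fn 13.2 Ft -0.3 T 0.42 h -0.68 tilt 0.302 t 35.6
0.03 Fn 12.7 Ft -3.6 T 0.19 h -1.07 tilt 0.269 t 36.1
0 Fn 14.9 Ft -5.8 T 0.44 h -0.92 tilt 0.237 t 36.7
-0.02 Fn 15.7 Ft -6.0 T 0.60 h -0.83 tilt 0.216 t 37.2
-0.04 Fn 16.3 Ft -6.4 T 0.73 h -0.89 tilt 0.195 t 37.8
```

Run:
```python
from h import *
s0=np.load("w4.npy",allow_pickle=True).item();f0=s0["ft_force"];n=panelR(*PAN[3:])
env.move_l(pt(0,0,-3),PQ,max_speed=8); env.wait(.6); s=env.observe();F=s["ft_force"]-f0
print((F@n).round(1),((s["tool_pos"]-PAN[:3])@n).round(2),s["gripper_width"],s["gripper_force"],s["torque"],s["clock"],abs(s["dq"]).max())
print(env.job_done())
```

```text
[ 0.7 -1.4  9.8] [ 1.85  0.13 14.75] 10.024404665412385 39.999419871746795 [-0.06988749  0.70863934 -0.01109895] 38.6417 0.002878635840904617
the job is handed in; nothing more can be done
None
```

I stamped the lug, drew it out and laid it on the panel. I handed the job in at 38.6 s with the eye gripped at 40 N and the pad pressed at about 10 N, apparently flush and about 2 mm off centre by the arm's own readings; no verdict came back.

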